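# Square a glued book in the corner of a squaring board

## Task

First clear the brass paperweight off the squaring board and leave it standing on the cork coaster. Then lay the freshly glued book flat on the board and press it fully home into the corner, its long side flush against the long stop and its end against the short stop; finish while still holding it pressed firmly against both stops, do not let go. Leave everything else on the desk where it is.

Things in the scene. Friction and masses are not known exactly. Their poses are not given: they have to be found in the camera images.
- book: Thick pocket book bound in plain brown cover, 110 (its x) x 58 (its y) x 44 mm (z), about 0.2 kg, rigid, lying flat. Origin: centre of its underside. It can be gripped across its 58 mm width; fingertips kept more than 12 mm above its underside clear the stops.
- weight: Brass paperweight, about 0.45 kg: an upright cylinder 48 mm across and 36 mm high with a round knob 18 mm across and 26 mm high on its top (62 mm in all). Origin: centre of its underside. It starts standing on the squaring board, in the way of the book.
- coaster: Round cork coaster, 110 mm across, 6 mm thick, fixed on the table. Origin: centre of its underside.
- jig: Squaring board, fixed: a plywood board 170 (its x) x 130 (its y) x 10 mm with two low wooden stops on it that meet at a right angle. Origin: centre of its underside. The +x and +y edges carry the stops, the other two edges are open.
- long_stop: The long stop of the squaring board (fixed): a bar 18 mm wide and 168 mm long, running along the jig's x at its +y edge and standing 12 mm above the board (its top 22 mm above the table). Its inner face looks to the jig's -y, 45 mm from the board's middle. Rigid and not slippery: a book pressed on it drags (friction about 1) when slid along it. Same origin and axes as the jig.
- short_stop: The short stop (fixed): a bar 18 mm wide and 85 mm long running along the jig's y at its +x edge, also 12 mm above the board. Its inner face looks to the jig's -x, 65 mm from the board's middle. Rigid and not slippery: a book pressed on it drags (friction about 1) when slid along it. Same origin and axes as the jig.
- corner (a point): The inner corner on the board's upper face, where the inner faces of the two stops meet: at 65, 45, 10 mm in the jig's frame, with the jig's axes. A book fully home has its centre 55 mm to -x and 29 mm to -y of it, its long side along the jig's x.
- cup: Bystander, loose: white ceramic mug, 76 mm across, 85 mm high, handle at its +y. Origin: centre of its underside. Leave it alone.
- plant_pot: Bystander, loose: terracotta pot with a red succulent, 80 mm across, about 85 mm high. Origin: centre of its underside. Leave it alone.
- pencil: Bystander, loose: wooden pencil 170 x 8 x 8 mm, lying along its x. Origin: centre of its underside. Leave it alone.
- ruler: Bystander, loose: steel ruler 160 x 26 x 5 mm, lying along its x. Origin: centre of its underside. Leave it alone.
- eraser: Bystander, loose: white eraser 45 x 20 x 13 mm. Origin: centre of its underside. Leave it alone.
- spool: Bystander, loose: wooden thread spool, 32 mm across, 34 mm high, upright. Origin: centre of its underside. Leave it alone.
- glue: Bystander, loose: white glue bottle, 48 mm across, 130 mm high. Origin: centre of its underside. Leave it alone.
- tin: Bystander, loose: low metal tin, 64 mm across, 45 mm high. Origin: centre of its underside. Leave it alone.

How it is judged (in metres and radians):
On the way:
1. the paperweight stands upright on the coaster, let go (horizontal distance between weight and coaster below 0.03 m and z of weight in the frame of coaster between 0.002 and 0.01 m and angle between weight's own z axis and vertical below 0.1 rad and linear speed of weight below 0.02 m/s and contact force between weight and the arm below 0.1 N and contact force between weight and the fingers below 0.1 N), for 0.2 s.
At the end, for the whole second after the job is handed in: Paperweight upright, let go, within 30 mm of the coaster's centre. Book held still, flat on the board (within 4 mm, 0.06 rad), long side along the long stop within 0.035 rad, centre within 4.5 mm of home on each board axis, pressed with over 2 N on each stop through the last second (all of step 1 and x of book in the frame of corner between -0.0595 and -0.0505 m and y of book in the frame of corner between -0.0335 and -0.0245 m and z of book in the frame of corner between -0.003 and 0.004 m and angle between the x axis of book and the x axis of jig, either way round below 0.035 rad and angle between book's own z axis and vertical below 0.06 rad and contact force between book and long_stop above 2 N and contact force between book and short_stop above 2 N and (contact force between book and the fingers above 1 N or contact force between book and the arm above 1 N) and linear speed of book below 0.01 m/s); the arm keeps its last pose, push and grip.
It fails at once if a bystander was moved more than 30 mm (distance of any of cup, plant_pot, pencil, ruler, eraser, spool, glue, tin from where it was at the start of the episode above 0.03 m).
It also fails if it takes over 72 s, if anything falls off the work surface, if the arm or the gripper's body presses on something with over 40 N, if the wrist force passes 120 N, or if a joint passes its speed limit or range.

## Robot

A 6-joint arm with a two-finger parallel gripper is mounted at the origin on the work surface. World frame = base frame: x ahead of the robot, y to its left, z up, the work surface at z = 0. Lengths are in mm, angles in degrees, forces in N, time in s.
With the tool pointing down it reaches from about 350 to 850 mm from the base axis. Payload 8.1 kg.
Tool frame: the origin (TCP) lies at the centre of the arm's flange, where the gripper is bolted on; the fingertips stand 173 mm ahead of it and the grasp point (between the pads) lies 155 mm ahead of it; z points along the fingers, y is the line along which they close (so a half turn about z gives the same grasp; the last joint's range is limited). The gripper opens to 85 mm and grips with 20 to 120 N. Pads are 22 mm wide; open, the fingers measure 114 mm over their backs; the gripper's body (76 mm by 85 mm) begins 54 mm behind the grasp point. The pads swing forward as they close: fully open they stand 13 mm farther back than shut.
Start: joints at [-80.982, 7.471, 85.268, -0, 87.261, -4.893], TCP at [144.273, -582.402, 404.692] pointing down, gripper open.
Joint ranges: [-169.43, 169.43], [-51.17, 129.36], [1.28, 143.12], [-76.62, 256.62], [0, 156.53], [-152.29, 152.29]. Speed limits (degrees/s): [136.94, 136.94, 159.86, 180, 180, 180].

## Interface

Orientations are given as [roll, pitch, yaw] about the fixed x, y, z axes, in that order (R = Rz(yaw) Ry(pitch) Rx(roll)).
In Python, from bench import * gives the robot as it stands.
- The arm moves only by the shell command python3 -m jog 'ROWS' [FORCE]. ROWS is text: rows parted by semicolons, each of 7 numbers parted by spaces: the shift along the tool's x, y, z scaled (see below), then the turn, a rotation vector about the tool's x, y, z scaled (see below), then the closure, from -1 (fully open) to 1 (shut). In form: tx ty tz wx wy wz hand; .... A call has 1 to 5 rows; each row shifts and turns the commanded pose from where the row before left it, along the tool's axes as they then stand; what a row does not reach is not made up. The controller multiplies each number of a shift by 0.1 m and each number of a turn by 60 degrees. A row lasts 1/8 s, in which the tool goes at most 62.5 mm and 10.7 degrees, less where a joint would pass 70% of its speed; a pose out of reach is approached as far as the arm can. A call with a number of a shift or a turn outside -1 to 1 is refused whole. A call with a gripper value outside its range is refused whole. The fingers move at their own pace and stop on an object; FORCE is the grip in N (left out, the last holds). Time passes only in rows, so rows that do not move let the fingers close. It gives the time, the measured TCP pose, the force, the opening and the grip force at its end, in the units of the state.
- sense(): the state, without advancing time (a new reading comes with each control period).
- snapshot(name): name is "scene" or "top" or "wrist"; returns a dict with "img" (420x560x3 uint8, red, green, blue), "fx", "fy", "cx", "cy" (pixels), "extrinsics" (4x4, takes a point from camera to world coordinates). Camera axes: x right, y down, z forward; pixel columns grow to the right and rows downward; lengths in mm; the calibration is good to about 2 mm. A picture is of the moment at which its call begins. There is no depth.
- hand_in(): hands the job in; it is judged then, once.
The state is a dict: "time": time; "joint_pos": joint angles; "qd": joint speeds; "joint_efforts": joint torques, N m; "tool_pos": TCP position; "tcp_rot": TCP orientation; "ft_force": force on the tool from outside, world axes, zero at the start; "wrist_torque": the same for the moment, N m; "finger_gap": finger opening in mm; "grip_force": force on a finger pad.
Only numpy, scipy, OpenCV 4.12 (cv2) and the standard library are available. Lean on these libraries where they do the work, as an engineer would, in place of code of your own. Each camera call takes 0.05 s, during which the arm holds its last target. There are 200 camera calls.

## Working session

There is one attempt and no reset: what is moved stays moved. The work goes in short steps, Python scripts to look and compute and a shell command to move; the robot and the scene stay as the last step left them, time stands still between calls to the robot, and variables do not carry over. Pictures are saved under pics/ and viewed, at most 10 in all, crops included, and the job is handed in when it is done.

```bash
mkdir -p pics; ls; python3 - <<'E'
from bench import *
import cv2,numpy as np
print(sense())
for n in("top","scene"):
    s=snapshot(n);cv2.imwrite(f"pics/{n}0.png",s["img"][:,:,::-1]);np.savez(f"pics/{n}0.npz",**s)
    print(n,s["fx"],s["fy"],s["cx"],s["cy"],np.round(s["extrinsics"],4).tolist())
E
```

```text
pics
{'time': 0.0, 'joint_pos': array([-8.09826912e+01,  7.51544627e+00,  8.53305558e+01, -3.36554458e-04,
        8.72607976e+01, -4.89446127e+00]), 'qd': array([-0.01509582, -0.04427462,  0.05904969,  0.02046719, -0.05493003,
        0.03606155]), 'joint_efforts': array([-4.55940744e-04, -5.69403005e+01, -5.00555098e+01, -2.78490425e-04,
        1.46291495e-02,  3.65978778e-06]), 'tool_pos': array([ 144.22620362, -582.16799958,  403.62836569]), 'tcp_rot': array([-1.79893561e+02, -8.77729617e-03,  1.39117783e+01]), 'ft_force': array([ 0.18505428, -0.05861012, -0.06875234]), 'wrist_torque': array([-0.0286079 , -0.01885474,  0.01442193]), 'grip_force': 0.0, 'finger_gap': 85.42838482339916}
top 453.86643573382173 453.86643573382173 284.6546811697484 212.96611774994363 [[0.0081, -0.9839, 0.1788, 355.7222], [-0.9999, -0.01, -0.0095, 36.0708], [0.0111, -0.1787, -0.9838, 1267.184], [0.0, 0.0, 0.0, 1.0]]
scene 493.0445937836449 493.0445937836449 282.3819708099786 210.47084700422937 [[-0.58, 0.6685, -0.4655, 1096.1754], [0.8145, 0.485, -0.3184, 381.5499], [0.0129, -0.5639, -0.8258, 1001.5028], [0.0, 0.0, 0.0, 1.0]]
```

View pics/top0.png

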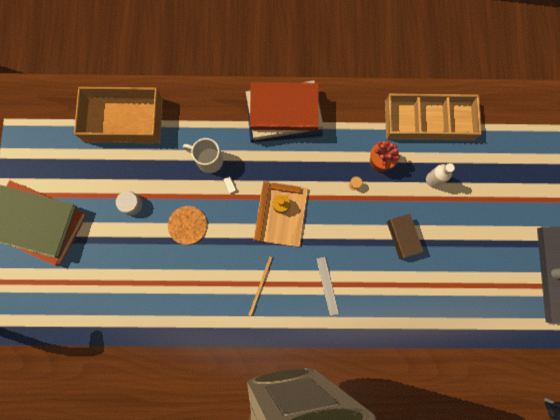

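View pics/scene0.png

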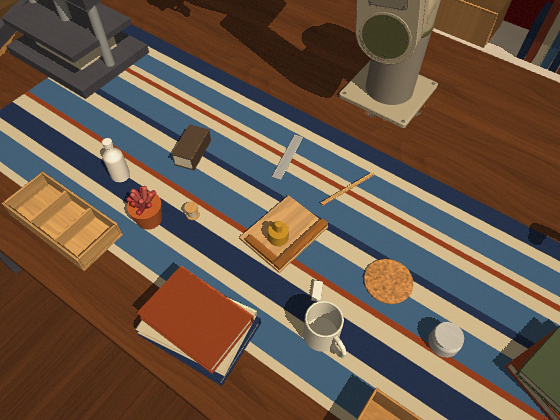

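The top view shows the book at about (406,237), the paperweight at (281,203) on the board, and the coaster at (188,225). The long stop is on the board's left side (world +y) and the short stop is at its top (+x). Next I'll zoom in and measure.

```bash
cat > h.py <<'E'
import numpy as np,cv2
from bench import *
def ray(s,uv,z):
    uv=np.atleast_2d(uv).astype(float);E=np.array(s["extrinsics"])
    d=np.c_[(uv[:,0]-s["cx"])/s["fx"],(uv[:,1]-s["cy"])/s["fy"],np.ones(len(uv))]@E[:3,:3].T
    return E[:3,3]+d*((z-E[2,3])/d[:,2])[:,None]
def blob(m):
    c,_=cv2.findContours(m.astype(np.uint8),cv2.RETR_EXTERNAL,cv2.CHAIN_APPROX_NONE)
    return max(c,key=cv2.contourArea)
def show(): 
    s=sense();print(s["time"],s["tool_pos"].round(1),s["tcp_rot"].round(2),s["ft_force"].round(1),s["finger_gap"],s["grip_force"])
E
python3 - <<'E'
from h import *
s=dict(np.load("pics/top0.npz"));im=s["img"]
b=im[:,:,::-1].copy()
a=cv2.resize(b[175:255,245:320],None,fx=6,fy=6,interpolation=cv2.INTER_CUBIC)
c=cv2.resize(b[205:270,380:433],None,fx=6,fy=6,interpolation=cv2.INTER_CUBIC)
o=np.zeros((480,a.shape[1]+c.shape[1],3),np.uint8);o[:,:450]=a;o[:390,450:]=c
cv2.imwrite("pics/zoom0.png",o)
hsv=cv2.cvtColor(b,cv2.COLOR_BGR2HSV)
r=np.zeros(im.shape[:2],bool);r[195:255,155:220]=1
m=r&(hsv[...,0]<20)&(hsv[...,1]>130)&(hsv[...,2]>120)
e=cv2.fitEllipse(blob(m));print("coaster",e,ray(s,e[0],6))
for p in((281,200),(281,208),(406,237)):print(p,hsv[p[1],p[0]])
E
```

```text
coaster ((186.9851531982422, 225.06329345703125), (37.05342483520508, 38.71741485595703), 64.49374389648438) [[547.6233537  297.53201129   6.        ]]
(281, 200) [ 19 227 215]
(281, 208) [ 19 228 217]
(406, 237) [ 14 134  97]
```

View pics/zoom0.png

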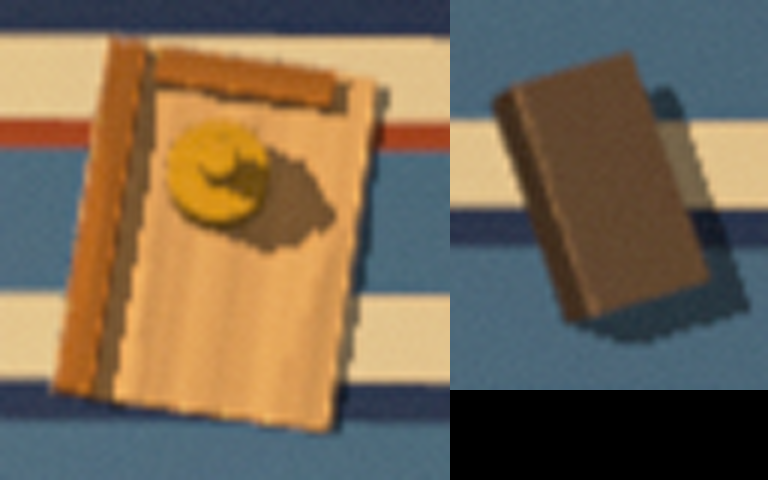

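The zoom shows the jig with the long stop's inner edge running from (148,42) to (97,398) and the short stop's lower edge from (155,82) to (332,107). The weight's disc is at (218,173). The book's top face has corners at (522,88), (630,53), (707,275) and (590,318).

```bash
python3 - <<'E'
from h import *
s=dict(np.load("pics/top0.npz"))
J=lambda L,o=(245,175),x0=0:[((x-x0+.5)/6-.5+o[0],(y+.5)/6-.5+o[1]) for x,y in L]
f=lambda v:np.round(v,1).tolist()
print("boardR",f(ray(s,J([(378,82),(332,432)]),10)))
ls=ray(s,J([(112,37),(53,391),(148,42),(97,398)]),22);print("ls",f(ls))
ss=ray(s,J([(156,50),(335,72),(155,82),(332,107)]),22);print("ss",f(ss))
a=lambda p,q:np.degrees(np.arctan2(*(q-p)[[1,0]]))
print("yaws",a(ls[1],ls[0]),a(ls[3],ls[2]),a(ss[0],ss[1])+90,a(ss[2],ss[3])+90)
bk=ray(s,J([(522,88),(630,53),(707,275),(590,318)],(380,205),450),44);print("book",f(bk),f(bk.mean(0)),a(bk[3],bk[0]),a(bk[2],bk[1]))
print([np.linalg.norm(bk[i]-bk[i-1]).round(1) for i in range(4)])
print("weight",f(ray(s,J([(218,173)]),46)))
# scene view: check weight & book with colour blobs
s2=dict(np.load("pics/scene0.npz"));h=cv2.cvtColor(s2["img"],cv2.COLOR_RGB2HSV)
m=np.zeros(h.shape[:2],bool);m[215:248,262:295]=1
for n,st in(("top",s),("scene",s2)):
    h=cv2.cvtColor(st["img"],cv2.COLOR_RGB2HSV);w=(abs(h[...,0].astype(int)-22)<5)&(h[...,1]>205)&(h[...,2]>90)
    c=blob(w);print(n,cv2.boundingRect(c),f(ray(st,cv2.minEnclosingCircle(c)[0],46)))
E
```

```text
boardR [[656.3, -40.7, 10.0], [489.6, -19.2, 10.0]]
ls [[673.8, 85.3, 22.0], [506.1, 109.6, 22.0], [671.6, 68.3, 22.0], [503.0, 89.3, 22.0]]
ss [[667.7, 64.5, 22.0], [658.0, -19.7, 22.0], [652.3, 64.8, 22.0], [641.1, -18.4, 22.0]]
yaws -8.249862049200617 -7.111338892755123 -6.580152554076264 -7.631025818604044
book [[563.4, -268.8, 44.0], [580.2, -318.9, 44.0], [478.7, -349.6, 44.0], [458.8, -295.9, 44.0]] [520.3, -308.3, 44.0] 14.519683763792688 16.809403368905368
[np.float64(108.1), np.float64(52.9), np.float64(106.0), np.float64(57.3)]
weight [[604.1, 34.8, 46.0]]
top (273, 196, 17, 17) [[603.1, 34.7, 46.0]]
scene (268, 221, 20, 25) [[614.8, 40.3, 46.0]]
```

```bash
python3 -m jog '.42 -.35 0 0 0 0 -1;.42 -.35 0 0 0 0 -1;.42 -.35 0 0 0 0 -1;.42 -.35 0 0 0 0 -1;.42 -.35 0 0 0 0 -1' 60
python3 -m jog '.42 -.35 0 0 0 0 -1;.42 -.35 0 0 0 0 -1;.42 -.35 0 0 0 0 -1;.42 -.35 0 0 0 0 -1;.42 -.35 0 0 0 0 -1'
python3 -m jog '.42 -.35 .3 0 0 0 -1;.42 -.35 .3 0 0 0 -1;.42 -.35 .3 0 0 0 -1;.42 -.35 .3 0 0 0 -1;0 0 0 0 0 0 -1'
python3 - <<'E'
from h import *
show()
s=snapshot("wrist");cv2.imwrite("pics/w1.png",s["img"][:,:,::-1]);np.savez("pics/w1.npz",**s);print(s["fx"],np.round(s["extrinsics"],3).tolist())
E
```

```text
time: 0.72
tool_pos: [306.7, -360.4, 404.3]
tcp_rot: [-180.0, -0.0, 13.9]
ft_force: [0.0, -0.0, -0.3]
finger_gap: 85.2
grip_force: 0.0
time: 1.35
tool_pos: [468.5, -140.0, 404.5]
tcp_rot: [-180.0, 0.0, 13.9]
ft_force: [0.4, -0.6, 0.5]
finger_gap: 85.3
grip_force: 0.0
time: 1.98
tool_pos: [596.6, 37.8, 279.2]
tcp_rot: [-179.8, 0.5, 14.1]
ft_force: [-0.2, -0.7, -0.3]
finger_gap: 85.4
grip_force: 0.0
1.975 [596.6  37.8 279.2] [-179.83    0.46   14.14] [-0.2 -0.7 -0.3] 85.4213032677107 0.0
290.7278784392236 [[0.246, -0.915, -0.319, 677.429], [-0.969, -0.233, -0.079, 58.319], [-0.002, 0.329, -0.944, 247.17], [0.0, 0.0, 0.0, 1.0]]
```

View pics/w1.png

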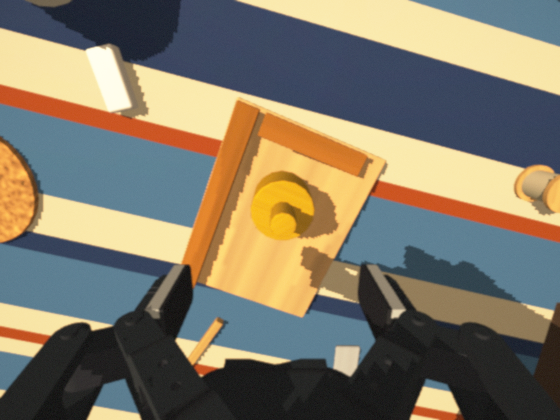

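The wrist view shows the paperweight disc centred near (282,205), the inner corner of the stops near (258,136), and the long stop's inner edge running to about (197,283).

```bash
python3 - <<'E'
from h import *
s=dict(np.load("pics/w1.npz"));f=lambda v:np.round(v,1).tolist()
h=cv2.cvtColor(s["img"],cv2.COLOR_RGB2HSV)
w=(abs(h[...,0].astype(int)-22)<5)&(h[...,1]>215)&(h[...,2]>90);w[:160]=0;w[250:]=0;w[:,:235]=0;w[:,330:]=0
c=blob(w);print(cv2.boundingRect(c));print("disc",f(ray(s,[282,205],46)),"knob",f(ray(s,[284,215],72)))
print("stops",f(ray(s,[(262,112),(258,136),(366,175),(197,283)],22)))
b=cv2.cvtColor(s["img"],cv2.COLOR_RGB2BGR)[90:320,170:400];cv2.imwrite("pics/w1z.png",cv2.resize(b,None,fx=2.6,fy=2.6,interpolation=cv2.INTER_CUBIC))
E
```

```text
(252, 174, 62, 65)
disc [[612.7, 37.1, 46.0]] knob [[614.9, 36.8, 72.0]]
stops [[671.3, 67.1, 22.0], [653.8, 66.0, 22.0], [645.5, -23.3, 22.0], [514.3, 90.0, 22.0]]
```

View pics/w1z.png

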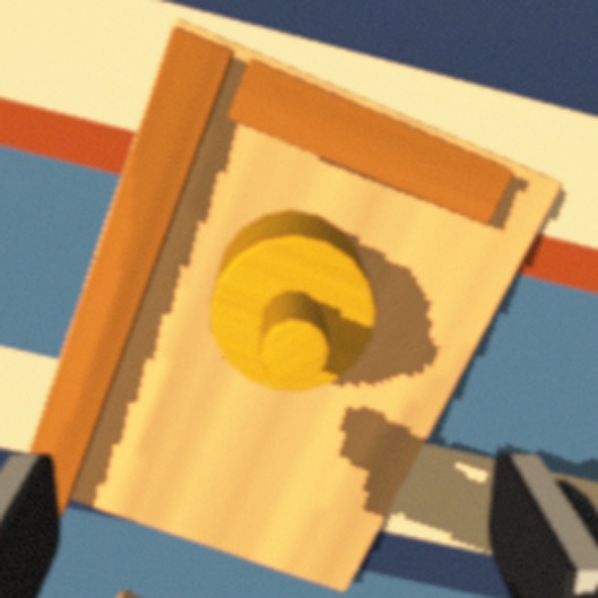

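In the zoom, the disc top is centred at (293,312) and the knob top at (293,347). The long stop's inner edge runs from (230,52) to (65,510), and the short stop's inner edge from (230,118) to (490,222).

```bash
python3 - <<'E'
from h import *
s=dict(np.load("pics/w1.npz"));f=lambda v:np.round(v,1).tolist()
P=lambda L:[((x+.5)/2.6-.5+170,(y+.5)/2.6-.5+90) for x,y in L]
print(f(ray(s,P([(293,312)]),46)),f(ray(s,P([(293,347)]),72)))
a,b=ray(s,P([(230,52),(65,510)]),22);c,d=ray(s,P([(230,118),(490,222)]),22)
print(f([a,b,c,d]));A=lambda v:np.degrees(np.arctan2(v[1],v[0]));print(A(a-b),A(d-c)+90)
t=np.linalg.solve(np.c_[(a-b)[:2],(c-d)[:2]],(c-b)[:2]);print("corner",f(b+t[0]*(a-b)))
w=ray(s,P([(293,312)]),46)[0][:2];g=sense();R=cv2.Rodrigues(np.zeros(3))[0]
y=np.radians(g["tcp_rot"][2]);dd=w-g["tool_pos"][:2]
print("tool d",dd@[np.cos(y),np.sin(y)],dd@[np.sin(y),-np.cos(y)]);show()
E
```

```text
[[609.3, 35.9, 46.0]] [[609.1, 36.4, 72.0]]
[[672.2, 70.2, 22.0], [510.8, 91.6, 22.0], [654.5, 66.1, 22.0], [643.9, -17.4, 22.0]]
-7.540310245192868 -7.199695252968539
corner [655.3, 72.4, 22.0]
tool d 12.17819060042186 3.3323626145388445
2.025 [596.7  36.1 281.5] [-179.92    0.31   14.08] [-0.4 -0.5  0.4] 85.282068306448 0.0
```

```bash
python3 -m jog '.115 .03 0 0 0 0 -1;0 0 .3 0 0 0 -1;0 0 .3 0 0 0 -1;0 0 .26 0 0 0 -1;0 0 0 0 0 0 -1'
python3 -m jog '0 0 0 0 0 0 0;0 0 0 0 0 0 1;0 0 0 0 0 0 1;0 0 0 0 0 0 1;0 0 0 0 0 0 1' 60
```

```text
time: 2.65
tool_pos: [608.5, 33.1, 197.9]
tcp_rot: [-180.0, 0.1, 13.8]
ft_force: [-0.1, 1.0, 0.6]
finger_gap: 85.3
grip_force: 0.0
time: 3.28
tool_pos: [610.3, 34.6, 201.5]
tcp_rot: [179.9, -0.2, 13.9]
ft_force: [-2.7, 0.5, 8.0]
finger_gap: 46.2
grip_force: 61.4
```

```bash
python3 -m jog '0 0 0 0 0 0 1;0 0 -.15 0 0 0 1;0 0 -.2 0 0 0 1;0 0 -.2 0 0 0 1;0 0 0 0 0 0 1'
python3 -m jog '0 0 0 0 0 0 1;0 0 0 0 0 0 1'
python3 - <<'E'
from h import *
s=snapshot("wrist");cv2.imwrite("pics/w2.png",s["img"][:,:,::-1])
show();g=sense();y=np.radians(g["tcp_rot"][2])
for w in([548,297.5],):
    dd=np.array(w)-g["tool_pos"][:2];print("tool d",dd@[np.cos(y),np.sin(y)],dd@[np.sin(y),-np.cos(y)])
E
```

```text
time: 3.9
tool_pos: [610.4, 34.4, 257.2]
tcp_rot: [179.9, -0.3, 13.9]
ft_force: [-0.0, -0.6, -4.9]
finger_gap: 46.0
grip_force: 62.8
time: 4.15
tool_pos: [608.6, 34.5, 252.5]
tcp_rot: [-180.0, 0.1, 13.9]
ft_force: [0.4, 0.4, -5.4]
finger_gap: 45.8
grip_force: 62.8
4.2 [608.6  34.5 252.5] [-1.7997e+02  1.1000e-01  1.3910e+01] [-1.2 -0.1 -5.7] 46.009813087868466 62.778743505477905
tool d 4.428342427260267 -269.8895016835987
```

View pics/w2.png

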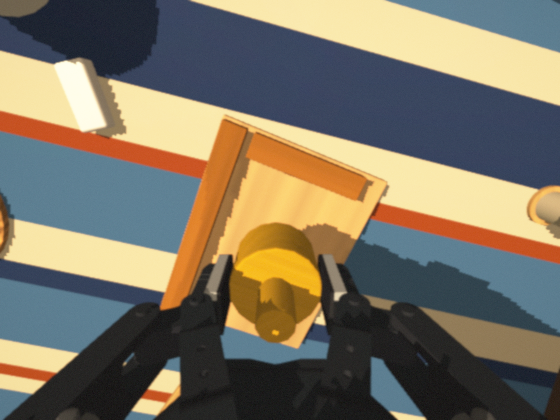

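The weight is held upright between the pads, with the disc at about (275,280).

```bash
python3 -m jog '.01 -.3 0 0 0 0 1;.01 -.5 0 0 0 0 1;.01 -.5 0 0 0 0 1;.01 -.5 0 0 0 0 1;0 -.5 0 0 0 0 1'
python3 -m jog '0 -.4 0 0 0 0 1;0 0 .15 0 0 0 1;0 0 .15 0 0 0 1;0 0 .15 0 0 0 1;0 0 0 0 0 0 1'
python3 -m jog '0 0 0 0 0 0 1;0 0 .05 0 0 0 1;0 0 .02 0 0 0 1;0 0 .02 0 0 0 1;0 0 0 0 0 0 1'
python3 -m jog '0 0 0 0 0 0 1;0 0 0 0 0 0 1'
```

```text
time: 4.82
tool_pos: [557.0, 260.0, 252.9]
tcp_rot: [180.0, 0.1, 13.9]
ft_force: [0.0, 0.6, -5.0]
finger_gap: 45.9
grip_force: 62.9
time: 5.45
tool_pos: [547.4, 296.0, 206.0]
tcp_rot: [179.9, 0.3, 13.8]
ft_force: [-0.5, -0.4, -5.5]
finger_gap: 46.0
grip_force: 63.0
time: 6.08
tool_pos: [548.0, 297.5, 199.6]
tcp_rot: [180.0, 0.0, 13.9]
ft_force: [-0.6, -0.1, -5.4]
finger_gap: 46.0
grip_force: 63.1
time: 6.32
tool_pos: [548.1, 297.5, 199.9]
tcp_rot: [-180.0, -0.0, 13.9]
ft_force: [0.0, 0.8, -5.2]
finger_gap: 45.5
grip_force: 63.1
```

```bash
python3 -m jog '0 0 .02 0 0 0 1;0 0 .02 0 0 0 1;0 0 0 0 0 0 1'
python3 -m jog '0 0 .015 0 0 0 1;0 0 0 0 0 0 1;0 0 0 0 0 0 1'
```

```text
time: 6.7
tool_pos: [548.2, 297.6, 197.5]
tcp_rot: [180.0, -0.0, 13.9]
ft_force: [-6.5, -2.7, 10.3]
finger_gap: 45.9
grip_force: 64.8
time: 7.08
tool_pos: [548.3, 297.7, 197.4]
tcp_rot: [180.0, -0.0, 13.9]
ft_force: [-12.2, -5.8, 21.5]
finger_gap: 46.1
grip_force: 66.0
```

Contact has been made, so I'll back off slightly, release gently, retreat and look.

```bash
python3 -m jog '0 0 -.02 0 0 0 1;0 0 0 0 0 0 .3;0 0 0 0 0 0 -.5;0 0 0 0 0 0 -1;0 0 0 0 0 0 -1'
python3 -m jog '0 0 -.1 0 0 0 -1;0 0 -.3 0 0 0 -1;0 0 -.3 0 0 0 -1;0 0 -.4 0 0 0 -1;-.3 0 -.4 0 0 0 -1'
python3 -m jog '0 .5 -.1 0 0 0 -1;0 .5 0 0 0 0 -1;0 .5 0 0 0 0 -1;0 .5 0 0 0 0 -1;0 .5 0 0 0 0 -1'
python3 -m jog '0 .5 0 0 0 0 -1;0 .5 0 0 0 0 -1;0 .5 0 0 0 0 -1;0 0 0 0 0 0 -1'
python3 - <<'E'
from h import *
show();f=lambda v:np.round(v,1).tolist()
s=snapshot("wrist");np.savez("pics/w3.npz",**s);t=snapshot("top")
a=cv2.resize(t["img"][195:255,155:225],None,fx=5.7,fy=5.7)
o=np.zeros((420,960,3),np.uint8);o[:,:560]=s["img"];o[:a.shape[0],560:560+a.shape[1]]=a
cv2.imwrite("pics/w3.png",cv2.resize(o,(800,350))[:,:,::-1])
h=cv2.cvtColor(t["img"],cv2.COLOR_RGB2HSV);h2=h[195:255,155:225]
w=np.zeros(h.shape[:2],bool);w[195:255,155:225]=(h2[...,0]>18)&(h2[...,0]<27)&(h2[...,1]>200)&(h2[...,2]>90)
c=blob(w);print(cv2.boundingRect(c),f(ray(t,cv2.minEnclosingCircle(c)[0],42)))
E
```

```text
time: 7.7
tool_pos: [548.2, 297.5, 196.2]
tcp_rot: [-180.0, -0.0, 13.9]
ft_force: [-0.5, -0.5, -0.1]
finger_gap: 85.6
grip_force: 0.0
time: 8.32
tool_pos: [519.6, 290.2, 348.3]
tcp_rot: [-180.0, -0.1, 13.9]
ft_force: [0.6, -0.0, 1.0]
finger_gap: 85.5
grip_force: 0.0
time: 8.95
tool_pos: [579.3, 46.0, 357.3]
tcp_rot: [180.0, -0.1, 13.9]
ft_force: [0.9, 0.6, -0.6]
finger_gap: 85.3
grip_force: 0.0
time: 9.45
tool_pos: [615.4, -101.5, 356.9]
tcp_rot: [179.9, -0.0, 13.7]
ft_force: [-0.8, 0.8, -0.2]
finger_gap: 85.5
grip_force: 0.0
9.45 [ 615.4 -101.5  356.9] [ 1.7993e+02 -4.0000e-02  1.3670e+01] [-0.8  0.8 -0.2] 85.52618789179992 0.0
(177, 217, 18, 17) [[543.5, 293.8, 42.0]]
```

View pics/w3.png

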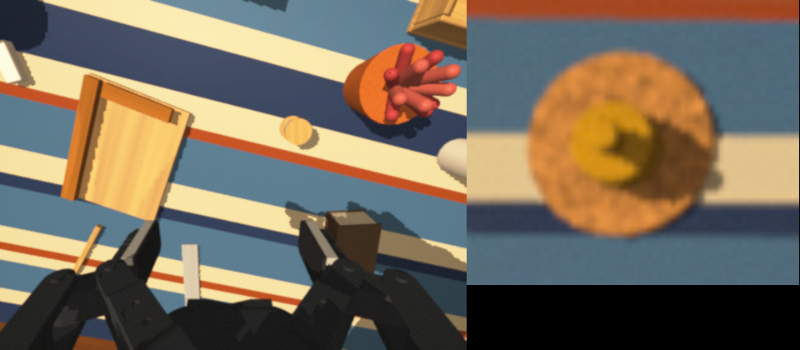

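The weight stands upright near the centre of the coaster. Now I'll move towards the book.

```bash
python3 -m jog '-.36 .354 .12 0 0 0 -1;-.36 .354 .12 0 0 0 -1;-.36 .354 .12 0 0 0 -1;-.36 .354 .12 0 0 0 -1;-.36 .354 .12 0 0 0 -1'
python3 -m jog '0 0 0 0 0 0 -1;0 0 0 0 0 0 -1'
python3 - <<'E'
from h import *
show();s=snapshot("wrist");np.savez("pics/w4.npz",**s)
cv2.imwrite("pics/w4.png",cv2.resize(s["img"][20:320,120:460],None,fx=2,fy=2,interpolation=cv2.INTER_CUBIC)[:,:,::-1])
E
```

```text
time: 10.18
tool_pos: [482.6, -312.7, 296.4]
tcp_rot: [180.0, -0.0, 14.0]
ft_force: [-0.0, -0.8, -0.5]
finger_gap: 85.2
grip_force: 0.0
time: 10.42
tool_pos: [483.5, -311.9, 296.6]
tcp_rot: [-180.0, -0.0, 13.9]
ft_force: [-0.0, 0.5, 0.1]
finger_gap: 85.4
grip_force: 0.0
10.425 [ 483.5 -311.9  296.6] [-1.7999e+02 -5.0000e-02  1.3950e+01] [-0.   0.5  0.1] 85.44314835927996 0.0
```

View pics/w4.png

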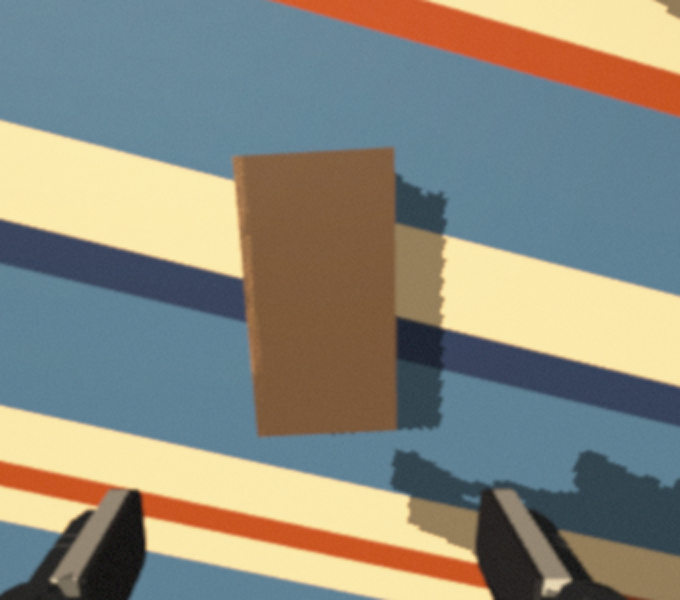

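The book's top face has zoom corners at (242,157), (394,149), (397,430) and (260,436).

```bash
python3 - <<'E'
from h import *
s=dict(np.load("pics/w4.npz"));f=lambda v:np.round(v,1).tolist()
p=ray(s,[((x+.5)/2-.5+120,(y+.5)/2-.5+20) for x,y in[(242,157),(394,149),(397,430),(260,436)]],44)
A=lambda v:np.degrees(np.arctan2(v[1],v[0]))
print(f(p),[np.linalg.norm(p[i]-p[i-1]).round(1) for i in range(4)]);c=p.mean(0)
print("c",f(c),A(p[0]-p[3]),A(p[1]-p[2]))
y=np.radians(13.95);dd=c[:2]-sense()["tool_pos"][:2]
print(dd@[np.cos(y),np.sin(y)],dd@[np.sin(y),-np.cos(y)])
E
```

```text
[[566.0, -266.3, 44.0], [581.7, -318.1, 44.0], [477.7, -350.6, 44.0], [461.3, -296.0, 44.0]] [np.float64(108.8), np.float64(54.1), np.float64(108.9), np.float64(57.0)]
c [521.7, -307.7, 44.0] 15.820642773130997 17.32487993984518
37.70210882293252 5.293756664140345
```

```bash
python3 -m jog '.377 .053 0 0 0 -.043 -1;0 0 .3 0 0 0 -1;0 0 .3 0 0 0 -1;0 0 .3 0 0 0 -1;0 0 .18 0 0 0 -1'
python3 -m jog '0 0 0 0 0 0 -1;0 0 0 0 0 0 -.2;0 0 0 0 0 0 .2;0 0 0 0 0 0 1;0 0 0 0 0 0 1' 60
python3 -m jog '0 0 0 0 0 0 1;0 0 0 0 0 0 1'
python3 -c "from h import *;show()"
```

```text
time: 11.1
tool_pos: [521.4, -307.3, 186.9]
tcp_rot: [-179.9, 0.0, 16.6]
ft_force: [-0.3, 0.7, -0.6]
finger_gap: 85.4
grip_force: 0.0
time: 11.72
tool_pos: [521.7, -309.7, 190.3]
tcp_rot: [179.9, -0.1, 16.5]
ft_force: [1.2, 1.0, 6.9]
finger_gap: 57.0
grip_force: 66.4
time: 11.98
tool_pos: [521.7, -309.7, 190.3]
tcp_rot: [179.9, -0.1, 16.5]
ft_force: [0.8, 1.8, 6.7]
finger_gap: 56.8
grip_force: 66.4
11.975 [ 521.7 -309.7  190.3] [ 1.7986e+02 -1.3000e-01  1.6480e+01] [0.8 1.8 6.7] 56.840116412522036 66.38697266578674
```

```bash
python3 -m jog '0 0 -.15 0 0 0 1;0 0 -.3 0 0 0 1;0 0 -.3 0 0 0 1;0 0 0 0 0 .133 1;0 0 0 0 0 .133 1'
python3 -m jog '0 0 0 0 0 .132 1;0 -.3 0 0 0 0 1;0 -.45 0 0 0 0 1;.02 -.45 0 0 0 0 1;.02 -.45 0 0 0 0 1'
python3 -m jog '.02 -.45 0 0 0 0 1;.03 -.45 0 0 0 0 1;.03 -.45 0 0 0 0 1;.03 -.35 0 0 0 0 1;0 0 0 0 0 0 1'
python3 -m jog '0 0 0 0 0 0 1;0 0 0 0 0 0 1'
python3 - <<'E'
from h import *
show();s=snapshot("wrist");np.savez("pics/w5.npz",**s)
t=snapshot("top");np.savez("pics/t5.npz",**t)
a=cv2.resize(t["img"][165:265,235:325],(378,420),interpolation=cv2.INTER_CUBIC)
o=np.hstack([s["img"][:,70:490],a]);cv2.imwrite("pics/w5.png",o[:,:,::-1])
E
```

```text
time: 12.6
tool_pos: [520.9, -309.4, 264.8]
tcp_rot: [179.9, -0.1, 0.3]
ft_force: [0.0, 0.0, -2.8]
finger_gap: 56.7
grip_force: 65.4
time: 13.22
tool_pos: [546.0, -144.9, 264.1]
tcp_rot: [180.0, -0.0, -7.4]
ft_force: [-0.0, 0.9, -2.2]
finger_gap: 57.1
grip_force: 65.4
time: 13.85
tool_pos: [579.0, 23.4, 264.0]
tcp_rot: [-180.0, -0.0, -7.2]
ft_force: [-0.6, -0.8, -2.1]
finger_gap: 56.8
grip_force: 65.4
time: 14.1
tool_pos: [578.6, 20.1, 263.4]
tcp_rot: [180.0, 0.0, -7.5]
ft_force: [0.4, 0.1, -2.0]
finger_gap: 56.6
grip_force: 65.4
14.1 [578.6  20.1 263.4] [179.98   0.    -7.46] [ 0.4  0.1 -2. ] 56.64804427489593 65.4235053062439
```

View pics/w5.png

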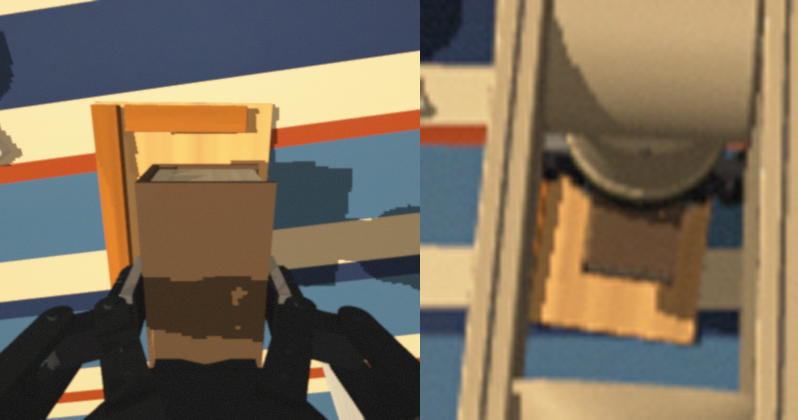

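The wrist view shows the book level and parallel to the stops. In image pixels (column offset 70), the book's far top edge is at row 182 over columns 137–275. The stops' inner corner is at about (124,132).

```bash
python3 - <<'E'
from h import *
s=dict(np.load("pics/w5.npz"));f=lambda v:np.round(v,1).tolist()
y=np.radians(-7.4);R=np.array([[np.cos(y),np.sin(y)],[-np.sin(y),np.cos(y)]])
t=sense()["tool_pos"][:2]
L=lambda uv,z:f((ray(s,uv,z)[:,:2]-t)@R.T)
print("stop corner, short end, long near (jig axes rel tcp)",L([(194,132),(317,132),(181,280)],22))
print("book far top L,R",L([(207,182),(345,182)],117))
print("book far bottom L,R",L([(222,167),(329,167)],73))
E
```

```text
stop corner, short end, long near (jig axes rel tcp) [[68.3, 56.8], [68.4, -29.4], [-51.2, 78.2]]
book far top L,R [[55.5, 27.7], [55.5, -28.3]]
book far bottom L,R [[53.3, 29.3], [53.3, -29.7]]
```

```bash
python3 -m jog '.05 -.18 0 0 0 0 1;0 0 .25 0 0 0 1;0 0 .2 0 0 0 1;0 0 .12 0 0 0 1;0 0 0 0 0 0 1'
python3 -m jog '0 0 0 0 0 0 1;0 0 .02 0 0 0 1;0 0 .02 0 0 0 1;0 0 0 0 0 0 1;0 0 0 0 0 0 1'
python3 -m jog '0 0 .015 0 0 0 1;0 0 0 0 0 0 1;0 0 0 0 0 0 1'
```

```text
time: 14.82
tool_pos: [585.4, 38.4, 204.7]
tcp_rot: [180.0, 0.2, -7.4]
ft_force: [-0.0, 0.0, -2.1]
finger_gap: 56.5
grip_force: 65.5
time: 15.45
tool_pos: [586.1, 38.3, 202.3]
tcp_rot: [-180.0, -0.0, -7.4]
ft_force: [0.6, -0.3, -2.3]
finger_gap: 57.3
grip_force: 65.5
time: 15.82
tool_pos: [586.1, 38.3, 200.7]
tcp_rot: [-180.0, 0.0, -7.4]
ft_force: [-0.6, 0.4, -2.0]
finger_gap: 56.9
grip_force: 65.5
```

```bash
python3 -m jog '0 0 .01 0 0 0 1;0 0 0 0 0 0 1;0 0 0 0 0 0 1'
python3 -m jog '0 0 .01 0 0 0 1;0 0 0 0 0 0 1;0 0 0 0 0 0 1'
```

```text
time: 16.2
tool_pos: [586.2, 38.4, 200.3]
tcp_rot: [180.0, -0.0, -7.4]
ft_force: [-3.7, 0.5, 5.8]
finger_gap: 57.0
grip_force: 66.3
time: 16.58
tool_pos: [586.2, 38.4, 200.3]
tcp_rot: [180.0, -0.0, -7.4]
ft_force: [-9.1, 1.4, 14.5]
finger_gap: 57.0
grip_force: 67.3
```

```bash
python3 -m jog '0 0 -.013 0 0 0 1;0 -.04 0 0 0 0 1;0 -.03 0 0 0 0 1;0 0 0 0 0 0 1;0 0 0 0 0 0 1'
python3 -m jog '0 -.02 0 0 0 0 1;0 0 0 0 0 0 1;0 0 0 0 0 0 1'
```

```text
time: 17.2
tool_pos: [587.3, 45.4, 200.3]
tcp_rot: [-180.0, -0.1, -7.4]
ft_force: [0.8, -1.1, 3.5]
finger_gap: 56.9
grip_force: 66.1
time: 17.58
tool_pos: [587.4, 47.1, 200.3]
tcp_rot: [180.0, -0.0, -7.4]
ft_force: [1.0, -4.0, 4.7]
finger_gap: 57.7
grip_force: 66.3
```

```bash
python3 -m jog '0 -.015 0 0 0 0 1;0 0 0 0 0 0 1;0 0 0 0 0 0 1'
python3 -m jog '0 -.015 0 0 0 0 1;0 0 0 0 0 0 1;0 0 0 0 0 0 1'
python3 -m jog '0 -.015 0 0 0 0 1;0 0 0 0 0 0 1;0 0 0 0 0 0 1'
```

```text
time: 17.95
tool_pos: [587.6, 48.5, 200.3]
tcp_rot: [180.0, -0.0, -7.4]
ft_force: [-0.3, -4.1, 5.4]
finger_gap: 57.0
grip_force: 66.4
time: 18.32
tool_pos: [587.7, 50.0, 200.3]
tcp_rot: [180.0, -0.0, -7.4]
ft_force: [-1.0, -3.8, 4.8]
finger_gap: 56.8
grip_force: 66.4
time: 18.7
tool_pos: [587.9, 51.4, 200.3]
tcp_rot: [180.0, -0.0, -7.4]
ft_force: [0.2, -4.1, 5.8]
finger_gap: 56.8
grip_force: 66.4
```

```bash
python3 -m jog '0 -.01 0 0 0 0 1;0 0 0 0 0 0 1;0 0 0 0 0 0 1'
python3 -m jog '0 -.01 0 0 0 0 1;0 0 0 0 0 0 1;0 0 0 0 0 0 1'
python3 -m jog '0 -.01 0 0 0 0 1;0 0 0 0 0 0 1;0 0 0 0 0 0 1'
```

```text
time: 19.08
tool_pos: [588.0, 51.8, 200.3]
tcp_rot: [179.9, -0.0, -7.4]
ft_force: [-2.0, -8.4, 6.6]
finger_gap: 57.0
grip_force: 66.5
time: 19.45
tool_pos: [588.0, 52.1, 200.3]
tcp_rot: [179.8, 0.0, -7.5]
ft_force: [-2.1, -12.4, 7.4]
finger_gap: 57.4
grip_force: 66.8
time: 19.82
tool_pos: [588.1, 52.4, 200.4]
tcp_rot: [179.8, 0.0, -7.5]
ft_force: [-3.8, -17.0, 9.2]
finger_gap: 57.2
grip_force: 66.9
```

The book is touching the long stop. I'll ease off y and z, then push in x.

```bash
python3 -m jog '0 .025 -.006 0 0 0 1;0 0 0 0 0 0 1;.02 0 0 0 0 0 1;.02 0 0 0 0 0 1;0 0 0 0 0 0 1'
python3 -m jog '.015 0 0 0 0 0 1;0 0 0 0 0 0 1;0 0 0 0 0 0 1'
python3 -m jog '.015 0 0 0 0 0 1;0 0 0 0 0 0 1;0 0 0 0 0 0 1'
```

```text
time: 20.45
tool_pos: [590.0, 51.5, 200.3]
tcp_rot: [179.9, 0.4, -7.4]
ft_force: [-16.6, -5.9, 17.2]
finger_gap: 56.7
grip_force: 67.8
time: 20.82
tool_pos: [591.4, 51.3, 200.3]
tcp_rot: [179.9, 0.4, -7.4]
ft_force: [-16.6, -5.6, 18.0]
finger_gap: 57.3
grip_force: 67.9
time: 21.2
tool_pos: [592.9, 51.1, 200.3]
tcp_rot: [179.9, 0.4, -7.4]
ft_force: [-17.5, -7.2, 16.7]
finger_gap: 57.3
grip_force: 67.9
```

```bash
python3 -m jog '.01 .005 -.01 0 0 0 1;0 0 0 0 0 0 1;0 0 0 0 0 0 1'
python3 -m jog '.01 0 0 0 0 0 1;0 0 0 0 0 0 1;0 0 0 0 0 0 1'
python3 -m jog '.01 0 0 0 0 0 1;0 0 0 0 0 0 1;0 0 0 0 0 0 1'
```

```text
time: 21.58
tool_pos: [594.3, 50.7, 200.5]
tcp_rot: [179.9, 0.3, -7.4]
ft_force: [-8.3, -4.3, 4.0]
finger_gap: 56.9
grip_force: 66.2
time: 21.95
tool_pos: [595.1, 50.6, 200.5]
tcp_rot: [179.9, 0.3, -7.4]
ft_force: [-8.9, -4.4, 6.8]
finger_gap: 56.8
grip_force: 66.5
time: 22.32
tool_pos: [596.1, 50.5, 200.5]
tcp_rot: [179.9, 0.3, -7.4]
ft_force: [-9.2, -4.5, 6.9]
finger_gap: 57.2
grip_force: 66.6
```

```bash
python3 -m jog '.01 0 0 0 0 0 1;0 0 0 0 0 0 1;0 0 0 0 0 0 1'
python3 -m jog '.01 0 0 0 0 0 1;0 0 0 0 0 0 1;0 0 0 0 0 0 1'
python3 -m jog '.01 0 0 0 0 0 1;0 0 0 0 0 0 1;0 0 0 0 0 0 1'
```

```text
time: 22.7
tool_pos: [596.9, 50.4, 200.5]
tcp_rot: [179.9, 0.4, -7.4]
ft_force: [-10.3, -3.8, 7.8]
finger_gap: 57.0
grip_force: 66.8
time: 23.08
tool_pos: [597.3, 50.3, 200.5]
tcp_rot: [179.9, 0.5, -7.4]
ft_force: [-17.3, -3.9, 12.7]
finger_gap: 57.3
grip_force: 67.5
time: 23.45
tool_pos: [597.7, 50.4, 200.5]
tcp_rot: [179.9, 0.6, -7.4]
ft_force: [-22.3, -3.0, 17.4]
finger_gap: 56.8
grip_force: 68.1
```

```bash
python3 -m jog '-.015 0 -.008 0 0 0 1;0 0 0 0 0 0 1;0 -.01 0 0 0 0 1;0 -.015 0 0 0 0 1;0 0 0 0 0 0 1'
python3 -m jog '.02 0 0 0 0 0 1;0 0 0 0 0 0 1;0 0 0 0 0 0 1'
python3 -m jog '.01 -.01 -.006 0 0 0 1;0 0 0 0 0 0 1;0 0 0 0 0 0 1;0 0 0 0 0 0 1'
```

```text
time: 24.08
tool_pos: [597.3, 51.1, 200.7]
tcp_rot: [179.8, 0.4, -7.4]
ft_force: [-12.5, -13.9, 6.9]
finger_gap: 56.9
grip_force: 66.6
time: 24.45
tool_pos: [598.1, 51.1, 200.7]
tcp_rot: [179.7, 0.7, -7.4]
ft_force: [-24.0, -13.3, 16.9]
finger_gap: 57.1
grip_force: 67.9
time: 24.95
tool_pos: [598.5, 51.3, 200.8]
tcp_rot: [179.7, 0.8, -7.5]
ft_force: [-26.3, -16.9, 16.7]
finger_gap: 56.9
grip_force: 67.9
```

```bash
python3 -m jog '0 -.01 -.005 0 0 0 1;0 -.01 -.004 0 0 0 1;0 0 0 0 0 0 1;0 0 0 0 0 0 1;0 0 0 0 0 0 1'
python3 - <<'E'
from h import *
show();s=snapshot("wrist");np.savez("pics/w6.npz",**s)
t=snapshot("scene")
a=cv2.resize(t["img"][180:300,210:430],(380,207),interpolation=cv2.INTER_CUBIC)
o=np.zeros((420,800,3),np.uint8);o[:,:420]=s["img"][:,70:490];o[:207,420:]=a;cv2.imwrite("pics/w6.png",o[:,:,::-1])
E
```

```text
time: 25.58
tool_pos: [598.7, 51.9, 201.0]
tcp_rot: [179.5, 0.8, -7.5]
ft_force: [-25.0, -23.1, 11.1]
finger_gap: 56.7
grip_force: 67.3
25.575 [598.7  51.9 201. ] [179.53   0.8   -7.5 ] [-25.  -23.1  11.1] 56.70756678191775 67.26777613162994
```

View pics/w6.png

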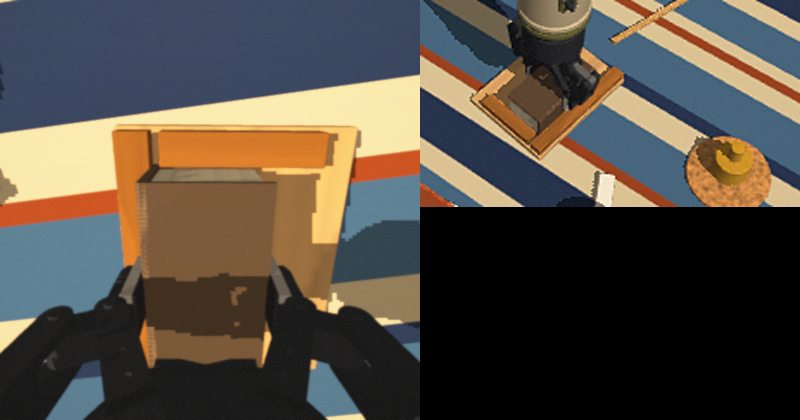

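The wrist view shows the book's end against the short stop at row 167 and its side over the long stop's inner edge at column ~150. The scene view shows the weight upright on the coaster. I'll do one numeric check before handing in.

```bash
python3 - <<'E'
from h import *
s=dict(np.load("pics/w6.npz"));f=lambda v:np.round(v,1).tolist()
y=np.radians(-7.4);R=np.array([[np.cos(y),np.sin(y)],[-np.sin(y),np.cos(y)]]);t=sense()["tool_pos"][:2]
L=lambda uv,z:f((ray(s,uv,z)[:,:2]-t)@R.T)
print("short inner",L([(270,167)],22),"long inner far end",L([(220,131)],22),"book top far L,R",L([(208,182),(347,182)],54))
E
python3 -m jog '0 0 0 0 0 0 1;0 0 0 0 0 0 1;0 0 0 0 0 0 1;0 0 0 0 0 0 1;0 0 0 0 0 0 1'
```

```text
short inner [[53.1, 1.3]] long inner far end [[70.9, 25.6]] book top far L,R [[53.6, 26.1], [53.5, -30.2]]
time: 26.3
tool_pos: [598.7, 51.9, 201.0]
tcp_rot: [179.5, 0.8, -7.5]
ft_force: [-24.7, -24.5, 13.0]
finger_gap: 56.8
grip_force: 67.3
```

```bash
python3 -c "
from bench import *
print(hand_in())"
```

```text
the job is handed in; nothing more can be done
None
```

I handed the job in at about 26 s, but no verdict came back: the paperweight stands on the coaster, and the book is still gripped and pressed into the corner, with about 22 N of push towards the short stop and 26 N towards the long stop at the wrist; neither figure is a contact force measured at the stops.

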